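# Shut the bead box and snap its toggle latch over

### The arm

A 7-joint arm with a two-finger parallel gripper is mounted at the origin on the work surface. World frame = base frame: x ahead of the robot, y to its left, z up, the work surface at z = 0. Lengths are in m, angles in rad, forces in N, time in s.
With the tool pointing down it reaches from about 0.425 to 0.95 m from the base axis. Payload 16.7 kg.
Tool frame: the origin (TCP) lies at the very end of the fingers, on their centre line; the grasp point (between the pads) lies grasp_offset behind it (grasp_offset is the distance from the TCP to the grasp point, in m); y points along the fingers, x is the direction in which the jaws open and shut, and the axes are right-handed (so a half turn about y gives the same grasp; the last joint's range is limited). The gripper opens to 94 mm and grips with 3 to 60 N. Pads are 16 mm wide; open, the fingers measure 119 mm over their backs; the gripper's body (75 mm by 177 mm) begins 78 mm behind the grasp point.
Start: joints at [1.177, 0.426, 0.074, 1.606, -0.034, 1.111, -0.067], TCP at [0.163, -0.655, 0.205] pointing down, gripper open.
Joint ranges: [-2.85, 2.85], [-0.5, 2.14], [-1.23, 1.37], [0.21, 2.46], [-1.02, 4.16], [0.16, 2.05], [-2.73, 2.73]. Speed limits (rad/s): [1.89, 1.89, 2.39, 2.39, 3.01, 3.01, 3.01].

### API

Orientations are given as a unit quaternion [w, x, y, z].
In Python, from station import state, camera, get_calibration, sign_off, spot_in, trace, grasp_offset gives the robot as it stands.
- The arm moves only by the tool servo_tool, never from a script. Its argument "commands" is one flat list of numbers, 7 for each row, row after row: the closure, from 0 (fully open) to 1 (shut), then the shift along the world's x, y, z in m, then the turn, a rotation vector about the world's x, y, z in rad. A call has exactly 10 rows; each row is the pose to reach, as a shift and turn from the pose commanded when the call began; what a row does not reach only later rows make up. A row lasts 1/12 s, in which the tool goes at most 41.7 mm and 7.16 degrees, less where a joint would pass 70% of its speed; a pose out of reach is approached as far as the arm can. A call with a gripper value outside its range is refused whole. The fingers move at their own pace and stop on an object; the grip force is fixed at half the most. Time passes only in rows, so rows that repeat a pose let the fingers close, or fill a call up. It gives the time, the measured TCP pose, the force and the opening at its end, in the units of the state.
- state(): the state, without advancing time (a new reading comes with each control period).
- camera(name): name is "side" or "top"; returns (picture, depth): 400x640x3 uint8, red, green, blue; 400x640 float32, m along the optical axis (not along the pixel's ray), 0 where there is no reading.
- get_calibration(name): a dict with "fx", "fy", "cx", "cy" (pixels), "dist_coeffs" ([k1, k2, p1, p2, k3] as OpenCV has them; the pictures are not rectified), "xyz" and "rotation" of the camera in the world. Camera axes: x right, y down, z forward; pixel columns grow to the right and rows downward; lengths in m; the calibration is good to about 2 mm. A picture is of the moment at which its call begins. get_calibration takes no time and is no camera call.
- sign_off(): hands the job in, once; it reports no verdict.
Trained networks look in the newest picture that a camera, given by its name, has taken for a name from the list of things; names that differ only in an ending like _2 or _b are one class to them, and where a whole thing is asked for, a point or a joint stands for the part that bears it (a point fixed in the world has none). Each returns a list of dicts, best first, with "p" (0 to 1); they miss things now and then, are a little off and sometimes report something else, mostly with a low value. They report only what shows in the picture. A call takes as long as a camera call. They do not tell look-alikes from the thing itself.
- spot_in(camera, name): "extent" ([centre column, centre row, width, height] in pixels, round what is visible of it).
- trace(camera, name): "mask" (400x640 bool, what is visible of it) and "extent" ([centre column, centre row, width, height] in pixels, round what is visible of it).
The state is a dict: "time": time; "joint_positions": joint angles; "qvel": joint speeds; "effort": joint torques, N m; "eef_pos": TCP position; "eef_rot": TCP orientation; "contact_force": force on the tool from outside, world axes, zero at the start; "wrist_torque": the same for the moment, N m; "grip_width": opening from 0.0 (shut) to 1.0 (fully open).
Only numpy, scipy, OpenCV 4.12 (cv2) and the standard library are available. Lean on these libraries where they do the work, as an engineer would, in place of code of your own. Each camera call takes 0.05 s, during which the arm holds its last target.

### The job

Close up the white bead box: push its raised lid down with the fingertips until it is fully shut, and only then push the toggle lever on the box's front over past centre, so that it snaps across and rests in its other position over the lid. Only push; do not lift the box or shove it from its place, and leave the other things on the tray undisturbed.

Things in the scene. Friction and masses are not known exactly. Their poses are not given: they have to be found in the camera images.
- bead_box: White enamel steel box full of beads, standing loose on the tray, about 1.6 kg in all. 120 mm deep (own x) by 170 mm wide (own y) by 75 mm high without lid, walls 5 mm. Origin: centre of its underside. Own z is up; own -x is its front, which carries the toggle latch and looks roughly toward the robot; the lid's hinge is on the far (+x) side.
- lid (a joint): Angle of the lid, rad: 0 is fully shut (flat on the rim), it starts raised by 0.6 to 0.95 and can open to 1.3. The lid is a flat white plate 122 mm deep, 172 mm wide, 8 mm thick, hinged along the box's far top edge and opening upward, so that its front edge rises. A stiff hinge holds it where it is left; 1 to 4 N pushed downward on its upper (outer) face shuts it. Shut, its top face is 83 mm above the underside of the box.
- lid_hinge (a point): Middle of the lid's hinge line, fixed on the box: 60 mm behind the box's centre (own +x) and 79 mm above its underside. The hinge line runs along the box's y.
- lid_edge (a point): Middle of the lid's free front edge, half-way through its thickness; 122 mm from the hinge line. Moves with the lid.
- latch (a joint): Angle of the steel toggle lever, rad. 0: its stable start position, leaning 0.6 rad from vertical toward the box's front (own -x), off the lid. 1.2: its other stable position, leaning 0.6 rad the other way over the lid, with its short toe lying level 2 to 3 mm above the lid's top face. Centre, lever upright, is 0.6: an over-centre spring drives it to 0 below that and to 1.2 above it. Pushing the tip over takes about 2 to 3 N at first and less toward the centre.
- latch_tip (a point): Centre of the 16 mm ball that ends the toggle lever, 65 mm from the pivot. The lever is a flat bar 14 mm wide and 7 mm thick. Moves with the lever: about 144 mm above the underside of the box at either end position, 155 mm at centre; 111 mm in front of the box's centre at 0, 37 mm in front of it at 1.2.
- latch_pivot (a point): Pivot of the toggle lever, fixed on the box, on its mid line: 74 mm in front of the box's centre (own -x) and 90 mm above its underside. The pivot's axis runs along the box's y. A bracket of two steel cheeks, 28 mm wide overall, reaches 9 mm above it.
- tray: Low cedar tray, 440 mm (x) by 760 mm (y), floor 10 mm thick, rim 26 mm high (wooden end handles up to 49 mm), fixed to the table. Origin: centre of its underside. The box and the other things stand on its floor.
- carousel: Bystander: three-tier round plastic bead carousel, 130 mm across, 124 mm high, loose. Origin: centre of its underside. It may stand left, right or in the middle of the row, beside the box.
- threading_board: Bystander: flat wooden bead-threading board, 150 by 140 mm, 29 mm high over its pegs, loose. Origin: centre of its underside. It may stand left, right or in the middle of the row, beside the box.
- bowl: Bystander: empty stainless bowl, 96 mm across, 42 mm high, loose, behind the row. Origin: centre of its underside.
- pliers: Bystander: small pliers with coral handles, 150 mm long, 11 mm high, lying loose behind the row. Origin: under their joint; own x points to the tips.
Things that resemble listed ones, but are neither listed nor needed, are in the scene too. Leave any green or yellow look-alike of the bead_box alone.

How it is judged:
By the outcome, as a careful person would: the job done as asked, in the order asked, and still so for the second after the job is handed in, with the robot touching nothing.
It also fails if it takes over 43 s, if anything falls off the work surface, if the arm or the gripper's body presses on something with over 40 N, if the wrist force passes 120 N, or if a joint passes its speed limit or range.

## Working session

There is one attempt and no reset: what is moved stays moved. The work goes in short steps, Python scripts to look and compute and a tool call to move; the robot and the scene stay as the last step left them, time stands still between calls to the robot, and variables do not carry over. Pictures are saved under pics/ and viewed, and the job is handed in when it is done.

Besides the shell and the picture viewer there is one more tool, called after "Request:" by a JSON object that holds its "api" and its "payload". servo_tool: Moves the arm, as the interface text tells. Its arguments: {"type":"object","properties":{"commands":{"type":"array","items":{"type":"number"}}},"required":["commands"]}

```bash
mkdir -p pics; ls; cat > h.py <<'E'
import numpy as np, cv2
from station import *
def cal(n):
    c=get_calibration(n);K=np.array([[c['fx'],0,c['cx']],[0,c['fy'],c['cy']],[0,0,1.]])
    R=np.array(c['rotation'])
    if R.size==4:
        from scipy.spatial.transform import Rotation as Ro
        R=Ro.from_quat(np.roll(R.ravel(),-1)).as_matrix()
    return K,np.array(c['dist_coeffs'],float),np.array(c['xyz']),R.reshape(3,3)
def cloud(n,dep):
    K,d,t,R=cal(n)
    v,u=np.mgrid[0:400,0:640]
    p=cv2.undistortPoints(np.stack([u,v],-1).reshape(-1,1,2).astype(np.float64),K,d).reshape(400,640,2)
    P=np.dstack([p*dep[...,None],dep])
    W=P@R.T+t; W[dep<=0]=np.nan
    return W
def proj(n,X):
    K,d,t,R=cal(n)
    return cv2.projectPoints((np.atleast_2d(X)-t)@R,np.zeros(3),np.zeros(3),K,d)[0].reshape(-1,2)
def save(n,im): cv2.imwrite('pics/'+n,im[...,::-1])
E
python3 - <<'E'
from h import *
for n in('side','top'):
    im,d=camera(n);save(n+'0.png',im);np.savez('c_'+n,im=im,d=d)
    print(get_calibration(n))
    for k in('bead_box','lid','latch','latch_tip','carousel'):
        print(n,k,[(round(r['p'],2),np.round(r['extent'])) for r in spot_in(n,k)])
s=state();print(s)
print(grasp_offset)
E
```

```text
pics
{'fx': 449.8933165150034, 'fy': 449.8933165150034, 'cx': 320.7838232544551, 'cy': 199.81007307487317, 'dist_coeffs': array([-0.07979606,  0.        ,  0.        ,  0.        ,  0.        ]), 'xyz': array([ 0.40768781, -1.14585155,  1.21146512]), 'rotation': array([-0.36334549,  0.9302086 , -0.050483  ,  0.01197833])}
side bead_box [(0.74, array([347., 180.,  54.,  66.])), (0.69, array([247., 246.,  62.,  58.])), (0.63, array([349., 329.,  72.,  74.])), (0.63, array([359., 170.,  30.,  60.])), (0.56, array([235., 142.,  55.,  46.]))]
side lid [(0.96, array([239., 136.,  48.,  36.])), (0.91, array([247., 242.,  63.,  50.])), (0.77, array([345., 323.,  58.,  66.])), (0.6, array([360., 172.,  29.,  54.]))]
side latch [(0.61, array([376., 309.,  22.,  20.])), (0.6, array([257., 248.,  11.,  12.])), (0.53, array([219., 136.,  16.,   7.])), (0.42, array([329., 166.,  15.,  15.]))]
side latch_tip [(0.56, array([217., 138.,  15.,   5.])), (0.46, array([259., 249.,   7.,  10.])), (0.45, array([377., 306.,  27.,  19.]))]
side carousel [(0.83, array([364., 231.,  36.,  39.]))]
{'fx': 468.87
[... 1084 characters left out ...]
tions': array([ 1.17749447,  0.42607985,  0.07389176,  1.60603743, -0.03408328,
        1.11081172, -0.06707108]), 'qvel': array([ 8.86646263e-04, -1.24327989e-03, -1.27463502e-03,  3.83008466e-05,
       -5.08182086e-05, -1.52537305e-03,  8.25818102e-04]), 'effort': array([-3.63606441e-04, -9.35125566e+01,  3.66153292e+00, -4.54409945e+01,
       -4.91274521e-02,  1.33937784e-02,  5.97223971e-05]), 'eef_pos': array([ 0.16290556, -0.65498341,  0.20546346]), 'eef_rot': array([ 0.55710778, -0.55706416,  0.43551278, -0.43547568]), 'contact_force': array([0.59746167, 1.07518175, 0.49383135]), 'wrist_torque': array([-0.0141708 ,  0.02759754,  0.01103312]), 'grip_width': 0.9969786733190521}
0.0188
```

View pics/side0.png

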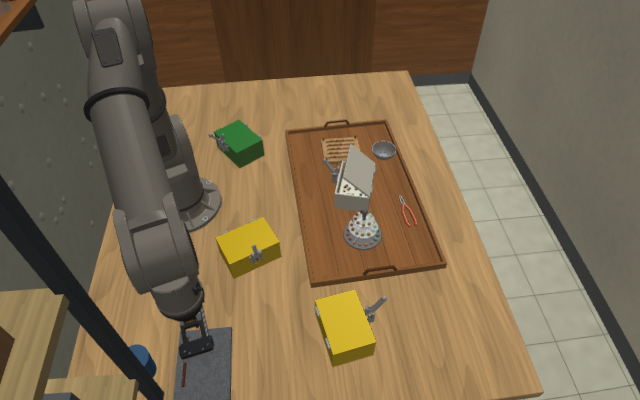

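View pics/top0.png

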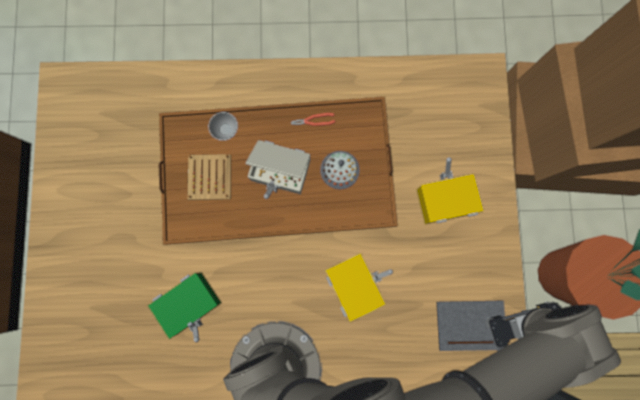

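Box-like things in the top view: white (278,168), yellow (450,198), yellow (355,287) and green (185,305). Only the one at (278,168) is white, open and on the tray, and it stands beside the carousel (340,170) and the board (209,177). I'll confirm it in a crop and measure it.

```bash
python3 - <<'E'
from h import *
a=np.load('c_top.npz');b=np.load('c_side.npz')
A=cv2.resize(a['im'][130:210,220:370],None,fx=5,fy=5,interpolation=2)
B=cv2.resize(b['im'][130:250,300:400],None,fx=4,fy=4,interpolation=2)
save('crop_top.png',A);save('crop_side.png',B)
for n,f in(('top',a),('side',b)):
    W=cloud(n,f['d']);im=f['im'].astype(int)
    for nm in('lid','bead_box','latch'):
        for r in trace(n,nm):
            P=W[r['mask']];P=P[np.isfinite(P[:,0])]
            print(n,nm,round(r['p'],2),np.round(r['extent']),len(P),np.round(np.median(P,0),3),np.round(np.percentile(P,2,axis=0),3),np.round(np.percentile(P,98,axis=0),3))
E
```

```text
top lid 0.72 [357. 286.  62.  70.] 2326 [ 0.248 -0.254  0.083] [ 0.159 -0.328  0.076] [ 0.334 -0.179  0.09 ]
top lid 0.7 [452. 198.  61.  46.] 2080 [ 0.515 -0.567  0.083] [ 0.452 -0.649  0.076] [ 0.579 -0.484  0.089]
top lid 0.67 [279. 160.  65.  36.] 1531 [ 0.64  -0.027  0.134] [ 0.584 -0.112  0.013] [0.704 0.059 0.171]
top bead_box 0.97 [362. 288.  65.  68.] 2587 [ 0.251 -0.257  0.083] [ 0.157 -0.344  0.001] [ 0.331 -0.177  0.121]
top bead_box 0.95 [278. 170.  64.  61.] 2571 [ 0.619 -0.02   0.109] [ 0.547 -0.113  0.009] [0.699 0.065 0.17 ]
top bead_box 0.66 [450. 193.  69.  66.] 2624 [ 0.517 -0.555  0.083] [ 0.446 -0.65  -0.   ] [ 0.609 -0.477  0.12 ]
top bead_box 0.55 [187. 307.  75.  70.] 2776 [0.205 0.261 0.082] [0.121 0.18  0.012] [0.291 0.356 0.118]
top latch 0.59 [382. 274.  19.  12.] 118 [ 0.284 -0.336  0.12 ] [ 0.269 -0.368 -0.   ] [ 0.299 -0.309  0.152]
top latch 0.54 [195. 332.  15.  20.] 130 [0.133 0.225 0.117] [ 0.106  0.205 -0.002] [0.156 0.244 0.154]
side lid 0.95 [248. 242.  65.  51.] 1642 [ 0.244 -0.255  0.084] [ 0.162 -0.329  0.078] [ 0.334 -0.181  0.089]
side lid 
[... 365 characters left out ...]
0.101] [ 0.54  -0.118  0.013] [0.696 0.065 0.17 ]
side bead_box 0.7 [349. 329.  70.  76.] 3405 [ 0.518 -0.581  0.082] [ 0.448 -0.657  0.008] [ 0.607 -0.487  0.121]
side bead_box 0.68 [247. 247.  65.  57.] 2569 [ 0.249 -0.277  0.083] [ 0.156 -0.34   0.001] [ 0.339 -0.175  0.109]
side bead_box 0.66 [236. 142.  57.  46.] 1543 [0.21  0.231 0.08 ] [0.116 0.175 0.003] [0.295 0.353 0.12 ]
side latch 0.62 [330. 167.  16.  14.] 84 [0.54  0.003 0.131] [ 0.516 -0.008  0.018] [0.566 0.149 0.164]
side latch 0.42 [376. 307.  20.  19.] 146 [ 0.601 -0.551  0.119] [ 0.575 -0.56   0.09 ] [ 0.625 -0.54   0.151]
side latch 0.38 [218. 136.  13.  10.] 27 [0.141 0.222 0.112] [0.114 0.201 0.096] [0.155 0.241 0.154]
```

View pics/crop_top.png

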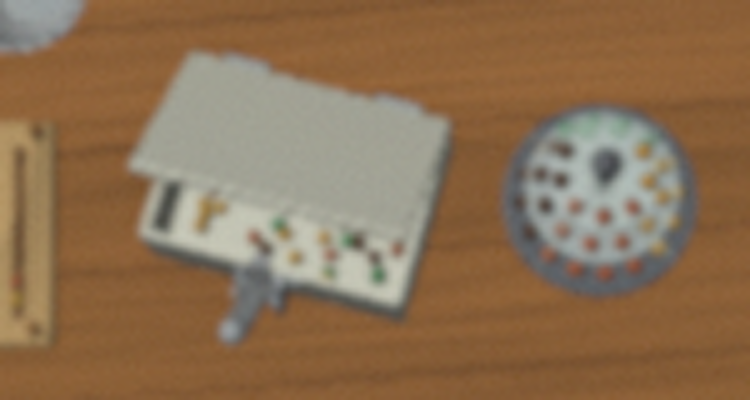

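View pics/crop_side.png

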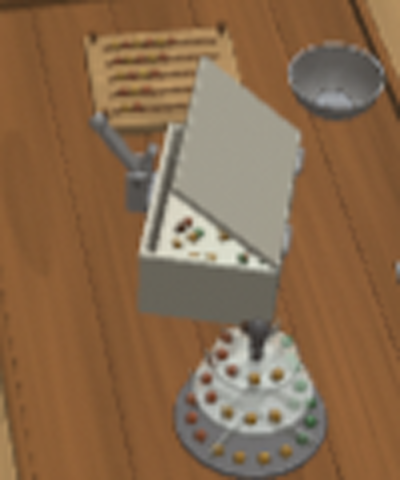

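The crops confirm the white, open box with beads: lid at top (279,160), lever tip at about (266,196), carousel close on its right. Next I fit its pose.

```bash
python3 - <<'E'
from h import *
from scipy.optimize import least_squares
a=np.load('c_top.npz');b=np.load('c_side.npz')
Ps=[]
for n,f,box in(('top',a,(244,140,312,172)),('side',b,(335,148,378,200))):
    W=cloud(n,f['d']);m=np.zeros((400,640),bool);m[box[1]:box[3],box[0]:box[2]]=1
    im=f['im'].astype(int);m&=(im.max(2)-im.min(2)<30)&(im.min(2)>110)
    P=W[m];P=P[np.isfinite(P[:,0])&(P[:,2]>.1)]
    # ransac plane
    rng=np.random.default_rng(0);best=None
    for _ in range(400):
        q=P[rng.choice(len(P),3,0)];nn=np.cross(q[1]-q[0],q[2]-q[0]);nn/=np.linalg.norm(nn)+1e-12
        i=abs((P-q[0])@nn)<.004
        if best is None or i.sum()>best.sum():best=i
    Q=P[best];c=Q.mean(0);nn=np.linalg.svd(Q-c)[2][2];nn*=np.sign(nn[2])
    yaw=np.arctan2(-nn[1],-nn[0]);ang=np.arccos(nn[2])
    print(n,len(P),len(Q),'n',nn,'yaw',yaw,'ang',ang,c);
    Ps.append((n,Q,nn))
    ex=np.array([np.cos(yaw),np.sin(yaw),0]);ey=np.array([-np.sin(yaw),np.cos(yaw),0])
    u=Q@ey; v=Q@np.cross(ey,nn)
    print(' along y',np.percentile(u,[.5,2,98,99.5]),'mid',np.percentile(u,[1,99]).mean(),'slope',np.percentile(v,[1,99]))
    # hinge line: plane at z=0.089+? find x' where plane offset 4mm below passes z=.089
    c2=c-nn*.004; s=np.array([np.cos(ang),0,-np.sin(ang)])
    t=(c2[2]-.089)/np.sin(ang); xh=c2@ex+t*np.cos(ang)
    um=np.percentile(u,[1,99]).mean()
    o=ex*(xh-.06)+ey*um
    print(' origin',o)
E
```

```text
top 1232 1171 n [ 0.61725694 -0.18427772  0.76487619] yaw 2.851473114971718 ang 0.6999472099056673 [ 0.63975592 -0.02419025  0.13616183]
 along y [-0.23975839 -0.23705416 -0.07626839 -0.07289028] mid -0.1561873671302661 slope [-0.44203749 -0.33173527]
 origin [ 0.64355907 -0.02913089 -0.        ]
side 896 837 n [ 0.61771796 -0.1877477   0.76365916] yaw 2.846527337318549 ang 0.7018343745040923 [ 0.63734505 -0.03222422  0.13677139]
 along y [-0.2417755  -0.23725677 -0.07861521 -0.07491164] mid -0.15905498761261527 slope [-0.44012464 -0.3300364 ]
 origin [ 0.64299637 -0.02919142 -0.        ]
```

```bash
cat > fit.py <<'E'
from h import *
a=np.load('c_top.npz');b=np.load('c_side.npz')
for n,f,box in(('top',a,(244,140,312,172)),('side',b,(335,148,378,200))):
    W=cloud(n,f['d']);m=np.zeros((400,640),bool);m[box[1]:box[3],box[0]:box[2]]=1
    im=f['im'].astype(int);m&=(im.max(2)-im.min(2)<30)&(im.min(2)>110)
    P=W[m];P=P[np.isfinite(P[:,0])&(P[:,2]>.1)]
    rng=np.random.default_rng(0);best=None
    for _ in range(400):
        q=P[rng.choice(len(P),3,0)];nn=np.cross(q[1]-q[0],q[2]-q[0]);nn/=np.linalg.norm(nn)+1e-12
        i=abs((P-q[0])@nn)<.004
        if best is None or i.sum()>best.sum():best=i
    Q=P[best];c=Q.mean(0);nn=np.linalg.svd(Q-c)[2][2];nn*=np.sign(nn[2])
    yaw=np.arctan2(nn[1],nn[0]);ang=np.arccos(nn[2])
    ex=np.array([np.cos(yaw),np.sin(yaw),0]);ey=np.array([-np.sin(yaw),np.cos(yaw),0])
    u=Q@ey
    print(n,'yaw',yaw,'ang',ang,'ywid',np.percentile(u,[.5,99.5]),'zmax',np.percentile(Q[:,2],99.5))
    c2=c-nn*.004
    t=(c2[2]-.089)/np.sin(ang); xh=c2@ex+t*np.cos(ang)
    o=ex*(xh-.06)+ey*np.percentile(u,[1,99]).mean()
    print(' origin',o)
    o[2]=.01
    M=lambda p:o+p[0]*ex+p[1]*ey+p[2]*np.array([0,0,1])
    print('tip',M((-.111,0,.144)),'edge',M((.06-.122*np.cos(ang),0,.079+.122*np.sin(ang))))
    V=f['im'].copy()
    col=lambda pts,cc:[cv2.circle(V,tuple(np.round(p).astype(int)),1,cc,-1) for p in pts]
    for s in(-1,1):
        col(proj(n,np.array([M((-.06,s*.085,.075)),M((.06,s*.085,.075)),M((-.06,s*.085,0))])),(255,0,0))
        col(proj(n,np.array([M((.06-.122*np.cos(ang),s*.086,.079+.122*np.sin(ang))),M((.06,s*.086,.083))])),(0,0,255))
    col(proj(n,np.array([M((-.111,0,.144)),M((-.074,0,.09))])),(255,0,255))
    x,y=(220,130) if n=='top' else (300,130)
    save('fit_'+n+'.png',cv2.resize(V[y:y+100,x:x+150],None,fx=5,fy=5,interpolation=2))
E
python3 fit.py
```

```text
top yaw -0.2901195386180756 ang 0.6999472099056673 ywid [0.07289028 0.23975839] zmax 0.17245254549723704
 origin [ 0.62892861 -0.02476306  0.        ]
tip [0.52256733 0.00699035 0.154     ] edge [ 0.59700595 -0.01523278  0.16758963]
side yaw -0.2950653162712439 ang 0.7018343745040923 ywid [0.07491164 0.2417755 ] zmax 0.17293412733555658
 origin [ 0.62939547 -0.0250576   0.        ]
tip [0.52319254 0.00722146 0.154     ] edge [ 0.5976624  -0.01541273  0.16776559]
```

```bash
python3 - <<'E'
import cv2,numpy as np
a=cv2.imread('pics/fit_top.png');b=cv2.imread('pics/fit_side.png')
cv2.imwrite('pics/fit.png',cv2.resize(np.vstack([a,b]),(600,800))[:600] if 0 else np.hstack([a[:, :400+0],b[:,:400]]))
E
```

```text
(no output)
```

View pics/fit_top.png

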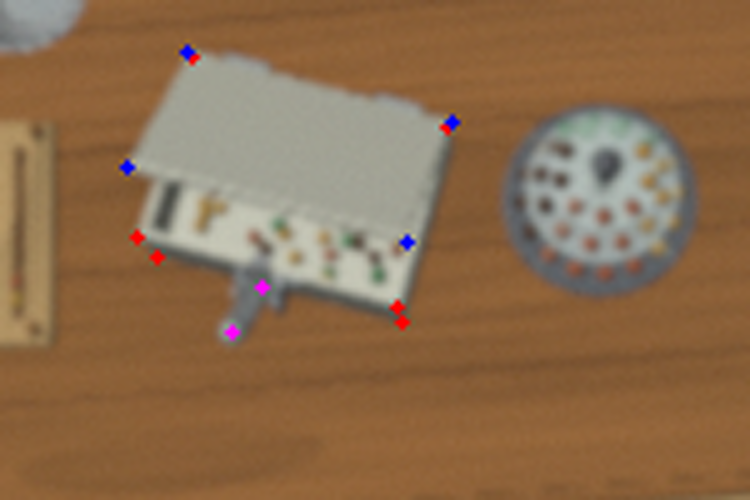

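View pics/fit_side.png

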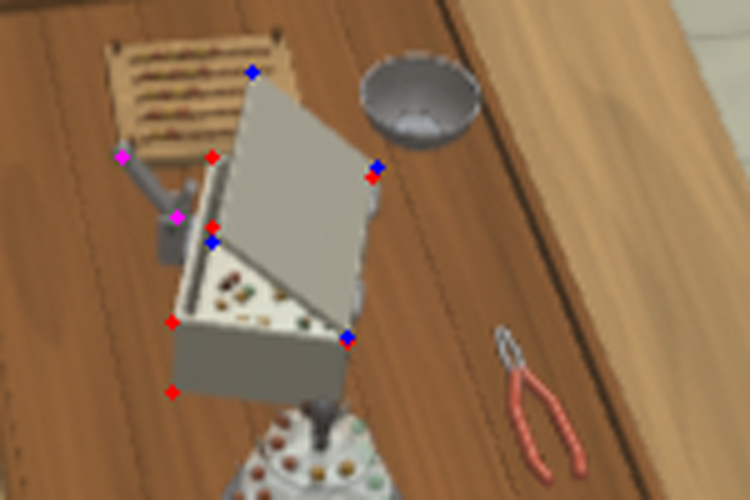

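```bash
python3 - <<'E'
from h import *
from scipy.spatial.transform import Rotation as Ro
s=state();q=s['eef_rot'];R=Ro.from_quat(np.roll(q,-1)).as_matrix();print(np.round(R,3),s['time'],s['eef_pos'])
x=np.arctan2(R[1,0],R[0,0]);y=-.2925
for k in range(-3,4):
    t=(y+k*np.pi/2-x+np.pi)%(2*np.pi)-np.pi;print(k,t)
ex=np.array([np.cos(y),np.sin(y)]);o=np.array([.629,-.025])
for v in(.02,0,-.005,-.02,-.15,-.145,-.13,-.1,-.085,-.07,-.06):print(v,np.round(o+v*ex,4))
W=cloud('top',np.load('c_top.npz')['d']);print('carousel z',np.round(W[165,340],3))
E
```

```text
[[ 0.241  0.     0.97 ]
 [-0.97   0.     0.241]
 [-0.    -1.     0.   ]] 0.9 [ 0.16289316 -0.65500837  0.20547977]
-3 2.605356449548373
-2 -2.1070325308363156
-1 -0.536236204041419
0 1.0345601227534775
1 2.605356449548374
2 -2.1070325308363156
3 -0.536236204041419
0.02 [ 0.6482 -0.0308]
0 [ 0.629 -0.025]
-0.005 [ 0.6242 -0.0236]
-0.02 [ 0.6098 -0.0192]
-0.15 [0.4854 0.0183]
-0.145 [0.4902 0.0168]
-0.13 [0.5045 0.0125]
-0.1 [0.5332 0.0038]
-0.085 [ 5.476e-01 -5.000e-04]
-0.07 [ 0.562  -0.0048]
-0.06 [ 0.5715 -0.0077]
carousel z [ 0.617 -0.217  0.127]
```

Request:
{"api": "servo_tool", "payload": {"commands": [1, 0, 0, 0.035, 0, 0, 0, 1, 0.01, 0.012, 0.07, 0, 0, -0.03, 1, 0.03, 0.04, 0.095, 0, 0, -0.06, 1, 0.05, 0.07, 0.095, 0, 0, -0.1, 1, 0.072, 0.1, 0.095, 0, 0, -0.15, 1, 0.094, 0.13, 0.095, 0, 0, -0.2, 1, 0.116, 0.16, 0.095, 0, 0, -0.25, 1, 0.138, 0.19, 0.095, 0, 0, -0.3, 1, 0.16, 0.22, 0.095, 0, 0, -0.35, 1, 0.18, 0.25, 0.095, 0, 0, -0.4]}}

```text
time: 1.73
eef_pos: [0.3439, -0.4033, 0.3007]
eef_rot: [-0.459, 0.459, -0.538, 0.538]
contact_force: [1.7, -0.2, 0.8]
grip_width: 0.328
```

Request:
{"api": "servo_tool", "payload": {"commands": [1, 0.024, 0.032, 0, 0, 0, -0.03, 1, 0.048, 0.064, 0, 0, 0, -0.06, 1, 0.072, 0.096, 0, 0, 0, -0.09, 1, 0.096, 0.128, 0, 0, 0, -0.12, 1, 0.12, 0.16, 0, 0, 0, -0.136, 1, 0.144, 0.192, 0, 0, 0, -0.136, 1, 0.168, 0.224, 0, 0, 0, -0.136, 1, 0.192, 0.256, 0, 0, 0, -0.136, 1, 0.216, 0.288, 0, 0, 0, -0.136, 1, 0.238, 0.316, 0, 0, 0, -0.136]}}

```text
time: 2.57
eef_pos: [0.582, -0.0866, 0.3007]
eef_rot: [-0.422, 0.422, -0.567, 0.567]
contact_force: [0.4, -0.9, -0.6]
grip_width: 0.008
```

Request:
{"api": "servo_tool", "payload": {"commands": [1, 0.015, 0.02, 0, 0, 0, 0, 1, 0.03, 0.04, 0, 0, 0, 0, 1, 0.042, 0.056, 0, 0, 0, 0, 1, 0.048, 0.064, 0, 0, 0, 0, 1, 0.048, 0.064, -0.02, 0, 0, 0, 1, 0.048, 0.064, -0.04, 0, 0, 0, 1, 0.048, 0.064, -0.06, 0, 0, 0, 1, 0.048, 0.064, -0.08, 0, 0, 0, 1, 0.048, 0.064, -0.1, 0, 0, 0, 1, 0.048, 0.064, -0.1, 0, 0, 0]}}

```text
time: 3.4
eef_pos: [0.6268, -0.0259, 0.1968]
eef_rot: [0.42, -0.423, 0.569, -0.567]
contact_force: [-0.6, -0.7, -1.5]
grip_width: 0.003
```

```bash
python3 - <<'E'
from h import *
s=state();print(s['time'],s['eef_pos'],s['contact_force'],s['grip_width'])
V=[]
im,d=camera('side');save('side1.png',cv2.resize(im[80:280,260:460],None,fx=3,fy=3,interpolation=2))
E
```

```text
3.4 [ 0.6267877  -0.02593074  0.19684866] [-0.61767641 -0.66079369 -1.45214871] 0.0031852003995370415
```

View pics/side1.png

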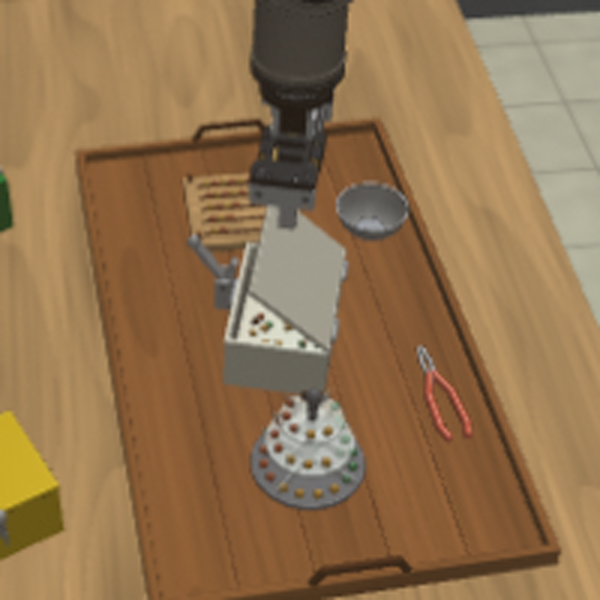

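The fingers (crop 289,215) hang above the raised lid, clear of the lever (205,245). Now I push down along the lid's arc.

Request:
{"api": "servo_tool", "payload": {"commands": [1, 0, 0, -0.02, 0, 0, 0, 1, 0, 0, -0.04, 0, 0, 0, 1, 0, 0, -0.048, 0, 0, 0, 1, -0.003, 0.001, -0.055, 0, 0, 0, 1, -0.006, 0.002, -0.062, 0, 0, 0, 1, -0.008, 0.003, -0.069, 0, 0, 0, 1, -0.011, 0.003, -0.076, 0, 0, 0, 1, -0.013, 0.004, -0.083, 0, 0, 0, 1, -0.015, 0.005, -0.09, 0, 0, 0, 1, -0.016, 0.005, -0.095, 0, 0, 0]}}

```text
time: 4.28
eef_pos: [0.6125, -0.0198, 0.1047]
eef_rot: [0.422, -0.422, 0.567, -0.567]
contact_force: [0.5, 0.8, 0.2]
grip_width: 0.003
```

Request:
{"api": "servo_tool", "payload": {"commands": [1, -0.001, 0, -0.003, 0, 0, 0, 1, -0.001, 0, -0.006, 0, 0, 0, 1, -0.002, 0.001, -0.008, 0, 0, 0, 1, -0.002, 0.001, -0.01, 0, 0, 0, 1, -0.002, 0.001, -0.011, 0, 0, 0, 1, -0.002, 0.001, -0.012, 0, 0, 0, 1, -0.002, 0.001, -0.013, 0, 0, 0, 1, -0.002, 0.001, -0.013, 0, 0, 0, 1, -0.002, 0.001, -0.013, 0, 0, 0, 1, -0.002, 0.001, -0.013, 0, 0, 0]}}

```text
time: 5.12
eef_pos: [0.611, -0.019, 0.0932]
eef_rot: [-0.422, 0.422, -0.567, 0.568]
contact_force: [-4.0, 0.0, 9.8]
grip_width: 0.004
```

```bash
python3 - <<'E'
from h import *
s=state();print(s['time'],s['eef_pos'],s['contact_force'],s['grip_width'])
im,d=camera('side');save('side2.png',cv2.resize(im[100:230,280:400],None,fx=4,fy=4,interpolation=2));np.savez('s2',im=im,d=d)
E
```

```text
5.1167 [ 0.61102663 -0.01898647  0.09316303] [-3.96106083  0.01616759  9.80522062] 0.003928575791519671
```

View pics/side2.png

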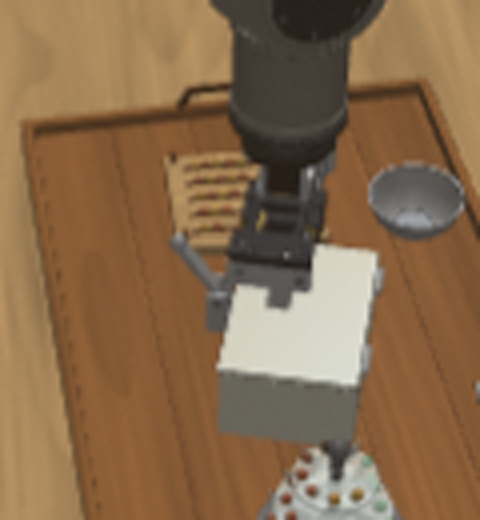

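Request:
{"api": "servo_tool", "payload": {"commands": [1, 0, 0, 0.01, 0, 0, 0, 1, 0, 0, 0.04, 0, 0, 0, 1, 0, 0, 0.075, 0, 0, 0, 1, 0, 0, 0.11, 0, 0, 0, 1, -0.015, 0.004, 0.12, 0, 0, 0, 1, -0.04, 0.012, 0.12, 0, 0, 0, 1, -0.065, 0.019, 0.12, 0, 0, 0, 1, -0.09, 0.027, 0.12, 0, 0, 0, 1, -0.115, 0.034, 0.12, 0, 0, 0, 1, -0.126, 0.037, 0.12, 0, 0, 0]}}

```text
time: 6.0
eef_pos: [0.4826, 0.0187, 0.2131]
eef_rot: [-0.422, 0.422, -0.567, 0.567]
contact_force: [1.1, -0.0, 0.4]
grip_width: 0.005
```

```bash
python3 - <<'E'
from h import *
s=state();print(s['time'],s['eef_pos'],s['contact_force'],s['grip_width'])
V=[]
for n,(x,y) in(('side',(280,100)),('top',(215,110))):
    im,d=camera(n);np.savez('s3'+n,im=im,d=d)
    V.append(cv2.resize(im[y:y+130,x:x+130],None,fx=3,fy=3,interpolation=2))
    W=cloud(n,d);m=(abs(W[...,2]-.093)<.006)
    P=W[m]; k=(abs(P[:,0]-.629)<.09)&(abs(P[:,1]+.025)<.12);P=P[k]
    r=cv2.minAreaRect(P[:,:2].astype(np.float32)*1000);print(n,len(P),r,np.median(P[:,2]))
    c,sn=np.cos(.2925),np.sin(.2925);xo=(P[:,0]-.629)*c-(P[:,1]+.025)*sn
    yo=(P[:,0]-.629)*sn+(P[:,1]+.025)*c
    print(np.percentile(xo,[1,99]),np.percentile(yo,[1,99]),'slope',np.polyfit(xo,P[:,2],1))
save('s3.png',np.hstack(V))
E
```

```text
6.0 [0.48257805 0.0187096  0.21312272] [ 1.09690009 -0.01399338  0.41821827] 0.005139781355939702
side 1233 ((620.5150146484375, -21.133499145507812), (178.6311492919922, 149.80079650878906), 73.22897338867188) 0.09387961157921021
[-0.06694054  0.0633174 ] [-0.08505754  0.08593616] slope [-0.00419332  0.0937864 ]
top 1710 ((621.2726440429688, -20.752182006835938), (172.99276733398438, 149.48020935058594), 72.87657928466797) 0.09266225873458966
[-0.06114592  0.06342831] [-0.08287807  0.08269182] slope [-0.00244492  0.0927439 ]
```

View pics/s3.png

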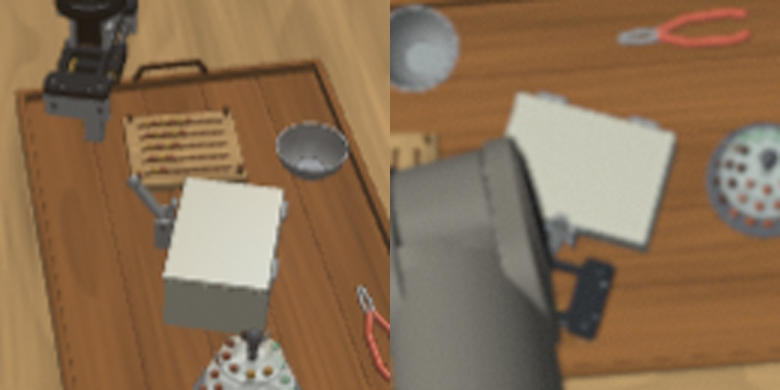

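Lid measures flat at z ≈ 0.093 in both views, and the box hasn't moved. The lever (side crop 140,190) is still forward. Next I lower the fingers in front of the lever and approach.

Request:
{"api": "servo_tool", "payload": {"commands": [1, 0, 0, -0.02, 0, 0, 0, 1, 0, 0, -0.045, 0, 0, 0, 1, 0, 0, -0.062, 0, 0, 0, 1, 0, 0, -0.067, 0, 0, 0, 1, 0, 0, -0.067, 0, 0, 0, 1, 0.006, -0.002, -0.067, 0, 0, 0, 1, 0.012, -0.004, -0.067, 0, 0, 0, 1, 0.017, -0.005, -0.067, 0, 0, 0, 1, 0.021, -0.006, -0.067, 0, 0, 0, 1, 0.021, -0.006, -0.067, 0, 0, 0]}}

```text
time: 6.93
eef_pos: [0.507, 0.0118, 0.1459]
eef_rot: [-0.422, 0.421, -0.568, 0.568]
contact_force: [0.4, -0.2, 0.4]
grip_width: 0.004
```

```bash
python3 - <<'E'
from h import *
s=state();print(s['time'],s['eef_pos'],s['contact_force'])
im,d=camera('side');save('s4.png',cv2.resize(im[100:230,270:400],None,fx=4,fy=4,interpolation=2))
E
```

```text
6.9333 [0.5069823  0.01181502 0.14589564] [ 0.40097994 -0.19919707  0.36359758]
```

View pics/s4.png

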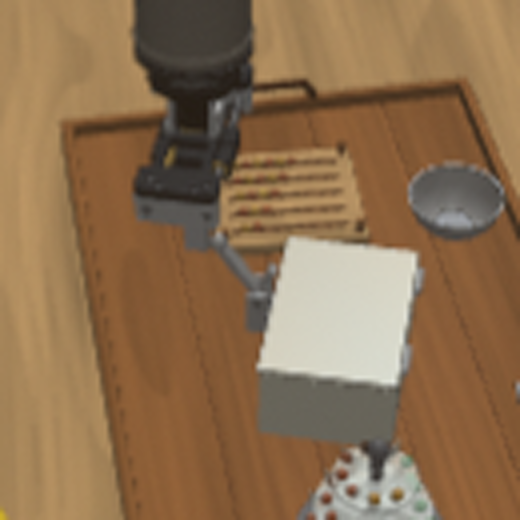

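The finger is right behind the ball (crop 212,240). Pushing over now.

Request:
{"api": "servo_tool", "payload": {"commands": [1, 0.005, -0.0015, 0, 0, 0, 0, 1, 0.01, -0.003, 0, 0, 0, 0, 1, 0.015, -0.0045, 0, 0, 0, 0, 1, 0.02, -0.006, 0, 0, 0, 0, 1, 0.025, -0.0075, 0, 0, 0, 0, 1, 0.03, -0.009, 0, 0, 0, 0, 1, 0.036, -0.011, 0, 0, 0, 0, 1, 0.042, -0.0125, 0, 0, 0, 0, 1, 0.048, -0.0145, 0, 0, 0, 0, 1, 0.054, -0.016, 0, 0, 0, 0]}}

```text
time: 7.82
eef_pos: [0.5606, -0.0043, 0.1454]
eef_rot: [-0.422, 0.422, -0.567, 0.568]
contact_force: [0.5, 0.4, 0.6]
grip_width: 0.002
```

```bash
python3 - <<'E'
from h import *
s=state();print(s['time'],s['eef_pos'],s['contact_force'])
im,d=camera('side');save('s5.png',cv2.resize(im[100:230,270:400],None,fx=4,fy=4,interpolation=2))
E
```

```text
7.8167 [ 0.56060707 -0.00434526  0.14540968] [0.48362556 0.40373406 0.62777624]
```

View pics/s5.png

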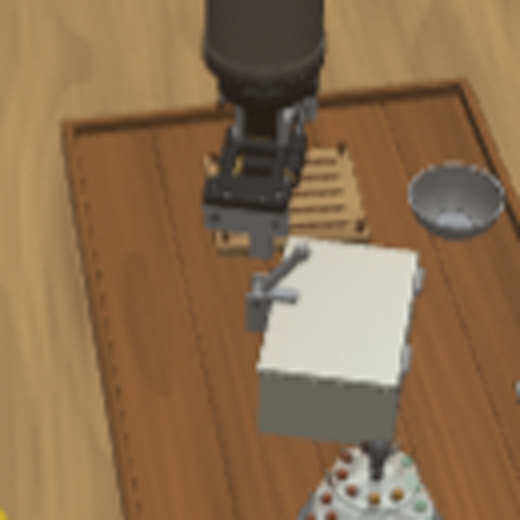

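The lever has snapped across: ball at crop (302,255), toe level over the lid at (290,296). I retreat forward and up, then check.

Request:
{"api": "servo_tool", "payload": {"commands": [1, -0.015, 0.0045, 0, 0, 0, 0, 1, -0.035, 0.01, 0, 0, 0, 0, 1, -0.06, 0.018, 0.01, 0, 0, 0, 1, -0.08, 0.024, 0.035, 0, 0, 0, 1, -0.09, 0.027, 0.065, 0, 0, 0, 1, -0.09, 0.0, 0.095, 0, 0, 0, 1, -0.09, -0.03, 0.12, 0, 0, 0, 1, -0.09, -0.06, 0.12, 0, 0, 0, 1, -0.09, -0.09, 0.12, 0, 0, 0, 1, -0.09, -0.12, 0.12, 0, 0, 0]}}

```text
time: 8.7
eef_pos: [0.4699, -0.1255, 0.2662]
eef_rot: [-0.422, 0.422, -0.567, 0.568]
contact_force: [0.7, -0.4, 0.1]
grip_width: 0.001
```

Request:
{"api": "servo_tool", "payload": {"commands": [1, -0.01, -0.03, 0, 0, 0, 0, 1, -0.02, -0.06, 0, 0, 0, 0, 1, -0.03, -0.09, 0, 0, 0, 0, 1, -0.03, -0.12, 0, 0, 0, 0, 1, -0.03, -0.14, 0, 0, 0, 0, 1, -0.03, -0.15, 0, 0, 0, 0, 1, -0.03, -0.15, 0, 0, 0, 0, 1, -0.03, -0.15, 0, 0, 0, 0, 1, -0.03, -0.15, 0, 0, 0, 0, 1, -0.03, -0.15, 0, 0, 0, 0]}}

```text
time: 9.53
eef_pos: [0.4403, -0.2726, 0.2656]
eef_rot: [0.423, -0.422, 0.567, -0.567]
contact_force: [0.3, 0.7, -0.7]
grip_width: 0.004
```

```bash
python3 - <<'E'
from h import *
s=state();print(s['time'],s['eef_pos'],s['contact_force'])
V=[]
c,sn=np.cos(.2925),np.sin(.2925)
for n,(x,y) in(('side',(280,100)),('top',(200,90))):
    im,d=camera(n);V.append(cv2.resize(im[y:y+150,x:x+150],(390,390),interpolation=2))
    W=cloud(n,d);X=W[...,0]-.629;Y=W[...,1]+.025;xo=X*c-Y*sn;yo=X*sn+Y*c;z=W[...,2]
    m=(abs(z-.093)<.008)&(abs(xo)<.075)&(abs(yo)<.1)
    print(n,'lid',np.percentile(xo[m],[1,99]),np.percentile(yo[m],[1,99]),np.median(z[m]),np.polyfit(xo[m],z[m],1)[0])
    m=(z>.125)&(abs(xo)<.14)&(abs(yo)<.03);print(' lever top pts',m.sum(),np.median(xo[m]),np.median(yo[m]),np.max(z[m],initial=0))
    old=np.load('c_%s.npz'%n)['im'].astype(int)
    print(' lever tip expected px',proj(n,np.array([.629-.037*c,-.025+.037*sn,.154])))
    for k in('carousel','bowl','pliers','threading_board'):
        print(k,[(round(r['p'],2),np.round(r['extent'],1)) for r in spot_in(n,k)][:2])
    
save('s6.png',np.hstack(V))
E
```

```text
9.5333 [ 0.44030985 -0.27255112  0.26556273] [ 0.3376208   0.74617707 -0.66423609]
side lid [-0.06281857  0.06305105] [-0.08583939  0.08561591] 0.09394514481767025 -0.004691478436918408
 lever top pts 41 -0.04434288856826486 -0.0018666482652691958 0.16441876370493014
 lever tip expected px [[345.10565214 163.11211836]]
carousel [(0.75, array([361.5, 230.5,  37.3,  38.6]))]
bowl [(0.61, array([385.4, 151.6,  24.7,  16.8]))]
pliers [(0.65, array([409.5, 211.7,  18.3,  30.7]))]
threading_board [(0.7, array([339.4, 149.1,  40.5,  28.9]))]
top lid [-0.06142278  0.06327456] [-0.08304038  0.08551951] 0.09238243907532695 -0.003080465112137877
 lever top pts 55 -0.0455357121315731 0.0006365690917946362 0.1650298073573715
 lever tip expected px [[273.13687054 172.42682682]]
carousel [(0.57, array([337.5, 169.1,  43.3,  36.7]))]
bowl [(0.71, array([221.4, 126.4,  30.9,  28.9]))]
pliers [(0.67, array([317.8, 120.4,  36.1,  11.4]))]
threading_board [(0.63, array([208.7, 175.7,  46.7,  47.7]))]
```

View pics/s6.png

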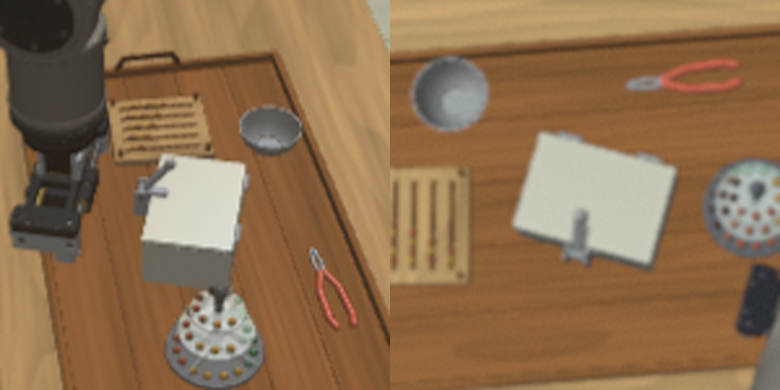

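The views show the lid flat, the lever over it (top crop 580,215), the box in place and the bystanders where they were. The arm is clear.

```bash
python3 -c "
from station import *
print(sign_off())"
```

```text
the job is handed in; nothing more can be done
None
```

The white bead box is closed and latched, and I handed the job in at about 10 s on the robot's clock.

- **Lid:** I pushed it down along its arc with the closed fingertips until it sat on the rim with about 10 N pressing. Both cameras then measured its top face flat at z ≈ 0.093 m, which is the shut height.
- **Latch:** Only after that did I push the lever over from the front. It snapped across, and at the end it lay over the lid (ball and upper bar centred about 45 mm in front of the box's centre), with its toe level.
- **Box and bystanders:** The box stayed where it was to within the measurement accuracy. The carousel, board, bowl and pliers look unmoved; I compared them only by eye with the first pictures. The arm was clear and touching nothing at the end.

No check failed or disagreed. The detector boxes were a few pixels off here and there, as expected.

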